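# Unlock the vessel heating block and slide its cover open

### The arm

A 6-joint arm with a two-finger parallel gripper is mounted at the origin on the work surface. World frame = base frame: x ahead of the robot, y to its left, z up, the work surface at z = 0. Lengths are in m, angles in rad, forces in N, time in s.
With the tool pointing down it reaches from about 0.3 to 0.875 m from the base axis. Payload 6.4 kg.
Tool frame: the origin (TCP) lies between the finger pads; the fingertips stand 22 mm ahead of it and the grasp point (between the pads) lies 3 mm ahead of it; z points along the fingers, y is the line along which they close (so a half turn about z gives the same grasp; the last joint's range is limited). The gripper opens to 85 mm and grips with 20 to 120 N. Pads are 22 mm wide; open, the fingers measure 114 mm over their backs; the gripper's body (76 mm by 85 mm) begins 54 mm behind the grasp point. The pads swing forward as they close: fully open they stand 13 mm farther back than shut.
Start: joints at [-1.485, 0.181, 1.607, -0, 1.354, -0.206], TCP at [0.165, -0.551, 0.214] pointing down, gripper open.
Joint ranges: [-2.99, 2.99], [-0.89, 2.07], [0.3, 2.58], [-1.14, 4.28], [0, 2.63], [-3.12, 3.12]. Speed limits (rad/s): [2.57, 2.57, 3.01, 3.14, 3.14, 3.14].

### API

Orientations are given as a unit quaternion [w, x, y, z].
In Python, from bench import ctrl, imaging, workorder gives the robot as it stands.
- The arm moves only by the shell command python3 -m pendant 'ROWS' [OPENING]. ROWS is JSON, a list of rows, each a list of 4 numbers: the shift along the tool's x, y, z in cm, then the turn about the tool's z in degrees. In form: [[dx, dy, dz, roll], ...]. A call has 1 to 12 rows; each row is the pose to reach, as a shift and turn from the pose commanded when the call began, along the tool's axes at that moment; what a row does not reach only later rows make up. A row lasts 1/12 s, in which the tool goes at most 41.7 mm and 7.16 degrees, less where a joint would pass 70% of its speed; a pose out of reach is approached as far as the arm can. A call with a gripper value outside its range is refused whole. OPENING is the opening, from 0 (shut) to 1 (fully open), set as the call begins (- or left out, the last holds). The fingers move at their own pace and stop on an object; the grip force is fixed at half the most. Time passes only in rows, so rows that repeat a pose let the fingers close. It gives the time, the measured TCP pose, the force, the opening and the grip force at its end, in the units of the state.
- ctrl.get_obs(): the state, without advancing time (a new reading comes with each control period).
- imaging.camera(name): name is "side" or "top" or "wrist"; returns the picture (400x640x3 uint8, red, green, blue); there is no depth.
- imaging.camera_info(name): a dict with "K" (3x3 intrinsics, pixels), "k1" (the pictures are not rectified: a ray, as slopes to the right and down, at radius r is drawn at 1 + k1 r^2 times it, then the intrinsics apply), "T" (4x4, takes a point from camera to world coordinates); the wrist camera has in their place "tool_from_camera" (4x4, takes a point from camera to tool coordinates, whose origin is the TCP and whose axes are the flange's). Camera axes: x right, y up, looking along -z (the intrinsics and any distortion apply to the point x, -y, -z); pixel columns grow to the right and rows downward; lengths in m; the calibration is good to about 2 mm. A picture is of the moment at which its call begins: read the wrist's pose just before it. camera_info takes no time and is no camera call.
- workorder.hand_in(): hands the job in; it is judged then, once.
The state is a dict: "time_s": time; "q": joint angles; "dq": joint speeds; "joint_efforts": joint torques, N m; "eef_pos": TCP position; "eef_rot": TCP orientation; "wrist_force": force on the tool from outside, world axes, zero at the start; "torque": the same for the moment, N m; "opening": opening from 0.0 (shut) to 1.0 (fully open); "grasp_force": force on a finger pad.
Only numpy, scipy, OpenCV 4.12 (cv2) and the standard library are available. Lean on these libraries where they do the work, as an engineer would, in place of code of your own. Each camera call takes 0.05 s, during which the arm holds its last target. There are 200 camera calls.

### The job

Take the key out of its stand, push it fully home in the keyhole on top of the steel heating block, and turn it clockwise to its stop so that the hidden bolt lets go. Leave the key turned in the lock, then slide the block's cover fully open, away from the lock. Do not disturb the bottle, the beaker or the tip box standing around.

Things in the scene. Friction and masses are not known exactly. Their poses are not given: they have to be found in the camera images.
- unit: Stainless-steel bench heating block, a fixed box 240 mm (its x) by 420 mm (its y) by 110 mm high. Origin at the centre of its underside; x, y level, z up. Yaw within 0.25 rad of the world's. On its flat top: the brass keyhole plate near its -y end and, from 45 mm to the +y side of the keyhole, a sliding steel cover between two aluminium rails.
- lock_mouth (a point): Centre of the keyhole's mouth on the upper face of the brass plate (80 by 70 by 12 mm), 118 mm above the bench, at unit x 0, y -155 mm; frame parallel to the block's. A slot open upwards, 33 mm (block's x) by 13 mm (y), 45 mm deep, chamfered; below the fixed plate it runs on in the turning plug. The key turns only with its collar within 3 mm of the plate and, once turned, cannot lift out.
- plug (a joint): Angle of the lock plug about the block's vertical: 0 locked, growing clockwise seen from above, hard stop at 1.4 rad. Starts at 0 to 0.08 and gives way easily to the key; friction 0.06 N m, stays where left. The key has about 0.1 rad play in it, so turn the key about 1.5 rad to reach the stop. The hidden bolt draws back with it and frees the cover above about 1.15 rad.
- key: Loose steel key, 98 mm long, 0.16 kg, upright in its stand. Origin at the blade's tip, z up the shaft. Nose 23 by 5 mm, 6 mm high; blade 30 (key x) by 10 mm (key y) up to 23 mm; shaft 9 mm across; collar 28 mm across, underside at 38 mm; flat bow 50 wide (key x), 12 thick (key y), from 43 to 98 mm. Same shape after half a turn about z. Enters the keyhole with key x along the block's x.
- key_collar (a point): Centre of the underside of the key's collar, 38 mm above the tip. Fully home, the collar lies flat on the keyhole plate, this point on lock_mouth.
- key_bow (a point): The point at which to grip the key: middle of the bow, 73 mm above the tip; fingers close along key y, on the 12 mm thickness.
- stand: Fixed grey plastic key stand, a block 75 by 75 by 60 mm high on a foot 95 by 95 by 6 mm; origin at the centre of its underside. The key hangs by its collar on the top face, its blade in a slot 33 (stand x) by 13 mm (stand y), 45 mm deep. It stands to the left or the right of the heating block.
- cover (a joint): Travel of the sliding cover along the block's +y (away from the lock): 0 closed, 0.14 m fully open. Steel plate 172 by 160 by 6 mm, 0.6 kg, friction about 2.5 N; it stays where left. Held shut by the hidden bolt until the key is turned.
- cover_handle (a point): Middle of the cover's handle, a black bar 110 mm long (block's x), 14 by 14 mm thick, on two posts 12 mm thick at +-47 mm along it; the bar's centre is 38 mm above the cover's top and 154 mm above the bench. With the cover closed it is 125 mm to the +y side of the keyhole; it moves with the cover.
- bottle: Bystander: white capped bottle, 68 mm diameter, 130 mm high, on the other side of the block from the stand. Origin at the centre of its underside.
- beaker: Bystander: glass beaker, 72 mm across the rim, 85 mm high. Origin at the centre of its underside.
- tip_box: Bystander: grey plastic tip box with a white lid, 85 (its x) by 120 (its y) by 60 mm high. Origin at the centre of its underside.
Not all that is in view belongs to the job. What is meant by the key is not red or yellow, and is the larger of those in its own colour.

How it is judged:
On the way, in this order (a step that is already met when the one before it is completed fails the run):
1. the key is fully home in the keyhole, not yet turned (horizontal distance between key_collar and lock_mouth below 0.005 m and z of key_collar in the frame of lock_mouth below 0.004 m and angle between key's own z axis and vertical below 0.12 rad and value of joint plug below 0.5 rad), for 0.1 s.
2. the key, fully home, is turned clockwise to its stop with the cover still closed (horizontal distance between key_collar and lock_mouth below 0.005 m and z of key_collar in the frame of lock_mouth below 0.004 m and angle between key's own z axis and vertical below 0.12 rad and value of joint plug above 1.25 rad and value of joint cover below 0.02 m), for 0.1 s.
At the end, for the whole second after the job is handed in: The key stands in the keyhole with its collar within 4 mm of the plate and 5 mm of the centre, upright within 0.12 rad and at rest; the plug is turned to at least 1.2 rad; the cover is open by at least 125 mm and at rest (horizontal distance between key_collar and lock_mouth below 0.005 m and z of key_collar in the frame of lock_mouth below 0.004 m and angle between key's own z axis and vertical below 0.12 rad and value of joint plug above 1.2 rad and value of joint cover above 0.125 m and velocity of joint cover between -0.02 and 0.02 m/s and linear speed of key below 0.02 m/s); the robot touches nothing.
It fails at once if the bottle is pushed more than 30 mm or tipped over (distance of bottle from where it was at the start of the episode above 0.03 m or angle between bottle's own z axis and vertical above 0.4 rad).
It fails at once if the beaker is pushed more than 30 mm or tipped over (distance of beaker from where it was at the start of the episode above 0.03 m or angle between beaker's own z axis and vertical above 0.4 rad).
It fails at once if the tip box is pushed more than 30 mm or tipped over (distance of tip_box from where it was at the start of the episode above 0.03 m or angle between tip_box's own z axis and vertical above 0.4 rad).
It also fails if it takes over 72 s, if anything falls off the work surface, if the arm or the gripper's body presses on something with over 40 N, if the wrist force passes 120 N, or if a joint passes its speed limit or range.

## Working session

There is one attempt and no reset: what is moved stays moved. The work goes in short steps, Python scripts to look and compute and a shell command to move; the robot and the scene stay as the last step left them, time stands still between calls to the robot, and variables do not carry over. Pictures are saved under pics/ and viewed, at most 10 in all, crops included, and the job is handed in when it is done.

```bash
mkdir -p pics; ls
python3 - <<'E'
from bench import ctrl, imaging
import cv2,numpy as np
o=ctrl.get_obs();print(o)
for n in ["side","top","wrist"]:
    im=imaging.camera(n); cv2.imwrite(f"pics/{n}0.png",im[:,:,::-1]); i=imaging.camera_info(n); print(n,{k:np.round(v,4).tolist() for k,v in i.items()})
E
```

```text
pics
{'time_s': 0.0, 'q': array([-1.48531018e+00,  1.81539699e-01,  1.60798302e+00, -2.64257115e-06,
        1.35378364e+00, -2.06325720e-01]), 'dq': array([-9.17841195e-05,  7.61728067e-04, -1.20182178e-03,  1.04047312e-03,
        1.70205955e-03, -2.68498977e-03]), 'joint_efforts': array([-7.06008905e-04, -4.44863605e+01, -3.51342773e+01, -2.95947866e-04,
        8.90868221e-03, -1.07298303e-05]), 'eef_pos': array([ 0.16537312, -0.55011659,  0.212997  ]), 'eef_rot': array([-8.55367471e-04,  9.89374194e-01,  1.45389027e-01,  5.04516907e-05]), 'wrist_force': array([-0.33820538, -0.4623675 ,  0.23331164]), 'torque': array([-0.0286518 , -0.02168541, -0.01642285]), 'grasp_force': 0.0, 'opening': 1.0008112682839068}
side {'K': [[392.1582, 0.0, 330.7592], [0.0, 392.1582, 199.8764], [0.0, 0.0, 1.0]], 'k1': 0.0302, 'T': [[-0.9477, 0.2018, -0.2471, 0.2645], [-0.3187, -0.6353, 0.7034, 0.7767], [-0.015, 0.7454, 0.6664, 0.7982], [0.0, 0.0, 0.0, 1.0]]}
top {'K': [[379.2272, 0.0, 318.9591], [0.0, 379.2272, 202.9004], [0.0, 0.0, 1.0]], 'k1': -0.0794, 'T': [[0.0137, 0.9797, -0.2, 0.2941], [-0.9999, 0.0137, -0.0015, 0.075], [0.0013, 0.2, 0.9798, 1.1704], [0.0, 0.0, 0.0, 1.0]]}
wrist {'K': [[356.5991, 0.0, 314.9435], [0.0, 356.5991, 205.3571], [0.0, 0.0, 1.0]], 'k1': -0.0331, 'tool_from_camera': [[0.0007, 0.962, 0.2731, 0.0699], [1.0, -0.0004, -0.0009, -0.0001], [-0.0007, 0.2731, -0.962, -0.1601], [0.0, 0.0, 0.0, 1.0]]}
```

View pics/top0.png

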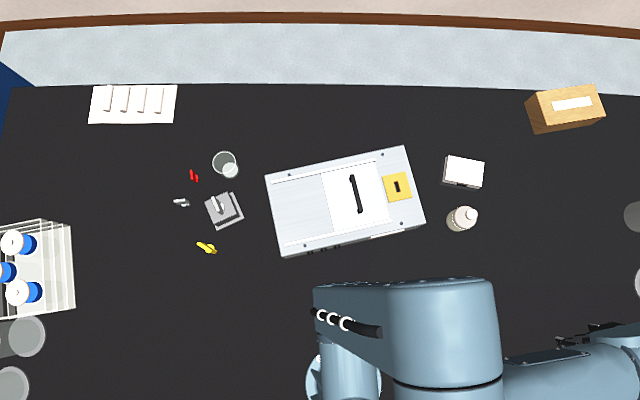

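View pics/side0.png

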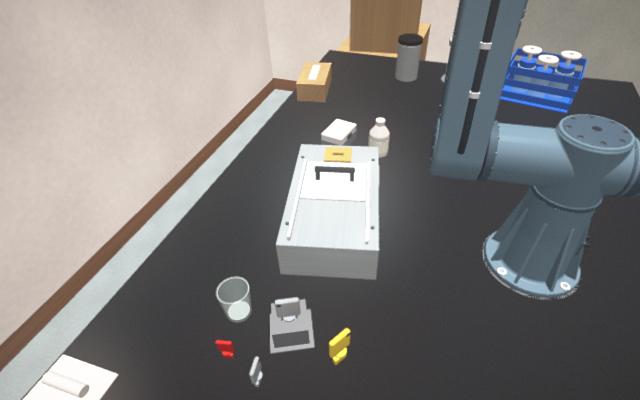

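The top view shows the block at about (345,200), with the brass lock plate at (397,187), the handle at (354,193) and the stand at (223,210). Beaker (225,163), tip box (464,171) and bottle (462,218) stand around it.
Key candidates in the top view: steel key in the stand (217,204), small grey key lying down (181,202), red (194,176), yellow (206,247). I choose the larger grey one, the key in the stand, and check it in a close crop.

```bash
cat > h.py <<'E'
import numpy as np,cv2
from bench import ctrl,imaging
from scipy.spatial.transform import Rotation as R
def tool():
    o=ctrl.get_obs();T=np.eye(4);q=o["eef_rot"]
    T[:3,:3]=R.from_quat([q[1],q[2],q[3],q[0]]).as_matrix();T[:3,3]=o["eef_pos"];return T
def cam(n,T=None):
    i=imaging.camera_info(n)
    return np.array(i["K"]),i["k1"],(np.array(i["T"]) if "T" in i else (tool() if T is None else T)@np.array(i["tool_from_camera"]))
def onplane(c,uv,z):
    K,k1,T=c
    p=cv2.undistortPoints(np.array(uv,float).reshape(-1,1,2),K,np.array([k1,0,0,0.]))[:,0]
    d=np.c_[p[:,0],-p[:,1],-np.ones(len(p))]@T[:3,:3].T
    return T[:3,3]+d*((np.asarray(z)-T[2,3])/d[:,2])[:,None]
def proj(c,X):
    K,k1,T=c
    X=(np.atleast_2d(X)-T[:3,3])@T[:3,:3]
    X=X*[1,-1,-1]
    return cv2.projectPoints(X,np.zeros(3),np.zeros(3),K,np.array([k1,0,0,0.]))[0][:,0]
E
python3 - <<'E'
import cv2,numpy as np
a=cv2.imread("pics/top0.png");s=cv2.imread("pics/side0.png")
A=cv2.resize(a[140:265,165:430],None,fx=3,fy=3,interpolation=cv2.INTER_CUBIC)
B=cv2.resize(s[285:365,210:360],None,fx=2.5,fy=2.5,interpolation=cv2.INTER_CUBIC)
out=np.zeros((A.shape[0]+B.shape[0],A.shape[1],3),np.uint8);out[:A.shape[0]]=A;out[A.shape[0]:,:B.shape[1]]=B
print(out.shape);cv2.imwrite("pics/crop1.png",out)
E
```

```text
(575, 795, 3)
```

View pics/crop1.png

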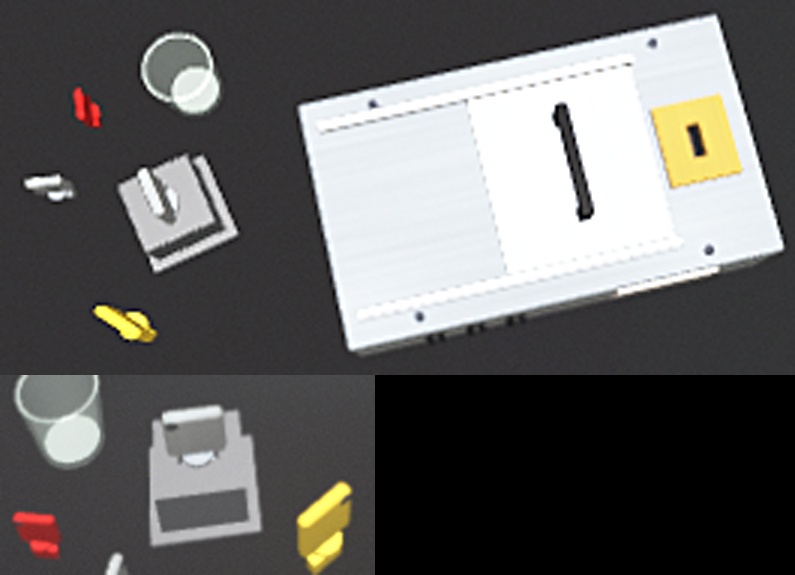

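The crop confirms it: the larger steel-grey key stands upright in the stand, with its bow top from (145,172) to (163,216) in the crop. The other grey key is small and lies on the bench.

Run:
```python
from h import *
c=cam("top")
f=lambda p,z:onplane(c,np.array(p)/3.+[165-.33,140-.33],z)
P=f([(299,105),(716,15),(783,248),(348,350)],.11);print(P)
print("sides",[np.linalg.norm(P[i]-P[i-1]) for i in range(4)],"ctr",P.mean(0))
ey=(P[0]-P[1]+P[3]-P[2]);print("yaw",np.arctan2(-ey[0],ey[1]))
lk=f([(697,140)],.118);print("lock",lk,np.linalg.norm((P.mean(0)-lk)[0,:2]))
h=f([(561,110),(585,212)],.161);print("handle",h,h.mean(0))
s=f([(118,185),(187,154),(217,220),(150,248)],.06);print("stand",s,s.mean(0),[np.linalg.norm(s[i]-s[i-1]) for i in range(4)])
b=f([(145,172),(163,216)],.12);d=b[0]-b[1];print("bow",b,b.mean(0),np.linalg.norm(d),np.arctan2(d[1],d[0]))
ss=onplane(cam("side"),[(276+0,301.5),(300,299)],.12);print("side bow",ss,ss.mean(0))
T=tool();print(T)
```

```text
[[ 0.59196101  0.23628289  0.11      ]
 [ 0.69021282 -0.1712049   0.11      ]
 [ 0.45834134 -0.22767318  0.11      ]
 [ 0.35742072  0.18092398  0.11      ]]
sides [np.float64(0.2409849705809078), np.float64(0.4191654963296692), np.float64(0.23864838088464696), np.float64(0.42087600505472317)] ctr [0.52448397 0.0045822  0.11      ]
yaw 0.23937883257330803
lock [[ 0.56050476 -0.14667707  0.118     ]] 0.1554891133740907
handle [[ 0.57616857 -0.01274576  0.161     ]
 [ 0.48109399 -0.0340712   0.161     ]] [ 0.52863128 -0.02340848  0.161     ]
stand [[0.52070429 0.42292392 0.06      ]
 [0.55353426 0.35493448 0.06      ]
 [0.48656397 0.32063752 0.06      ]
 [0.45738956 0.38605413 0.06      ]] [0.50454802 0.37113751 0.06      ] [np.float64(0.07326757275173786), np.float64(0.07550080288960252), np.float64(0.07524161387460843), np.float64(0.07162737301635669)]
bow [[0.52143555 0.37903532 0.12      ]
 [0.47922414 0.35889953 0.12      ]] [0.50032985 0.36896743 0.12      ] 0.046768078856607456 0.44509706293530255
side bow [[0.52322609 0.38505754 0.12      ]
 [0.47940303 0.3647454  0.12      ]] [0.50131456 0.37490147 0.12      ]
[[ 9.57712025e-01  2.87728455e-01 -1.17253465e-04  1.65392640e-01]
 [ 2.87728352e-01 -9.57711141e-01  1.32887378e-03 -5.50256206e-01]
 [ 2.70059850e-04 -1.30641554e-03 -9.99999110e-01  2.13189480e-01]
 [ 0.00000000e+00  0.00000000e+00  0.00000000e+00  1.00000000e+00]]
```

Block yaw comes out at 0.239 and the lock at (0.561,-0.147), 155 mm from the block centre as given. The key is at (0.501,0.371) with heading 0.445, and the bow and stand sizes agree. I'll move above the key.

```bash
python3 -m pendant '[[0,0,-6,0],[8,-8,-9,-3],[29,-39,-9,-9],[29,-39,-9,-9],[29,-39,-9,-9],[29,-39,-9,-9],[29,-39,-9,-9],[29,-39,-9,-9],[29,-39,-9,-9],[29,-39,-9,-9],[29,-39,-9,-9],[29,-39,-9,-9]]'
cat >> h.py <<'E'
def delta(xyz,heading=None):
    T=tool();d=T[:3,:3].T@(np.array(xyz)-T[:3,3])*100
    h=np.arctan2(T[1,0],T[0,0]);print("tcp",T[:3,3].round(4),"head",round(h,4),"z",T[:3,2].round(4))
    r=None if heading is None else np.degrees((h-heading+np.pi)%(2*np.pi)-np.pi)
    print("rows cm",d.round(2),"roll",r)
E
python3 -c "
from h import *
delta([.501,.371,.30],.445)"
```

```text
time_s: 1.15
eef_pos: [0.3202, -0.1225, 0.3017]
eef_rot: [0.0, 0.975, 0.222, 0.0]
wrist_force: [0.5, -0.5, 0.1]
opening: 1.003
grasp_force: 0.0
tcp [ 0.3202 -0.1225  0.3017] head 0.4479 z [ 8.e-04 -5.e-04 -1.e+00]
rows cm [ 37.67 -36.66   0.17] roll 0.1687376950594466
```

```bash
python3 -m pendant '[[37.7,-36.7,0,0],[37.7,-36.7,0,0],[37.7,-36.7,0,0],[37.7,-36.7,0,0],[37.7,-36.7,0,0],[37.7,-36.7,0,0],[37.7,-36.7,0,0],[37.7,-36.7,0,0],[37.7,-36.7,0,0],[37.7,-36.7,0,0],[37.7,-36.7,0,0],[37.7,-36.7,0,0]]'; python3 -m pendant '[[2,-2,3,0],[2,-2,7,0],[2,-2,7,0],[2,-2,7,0],[2,-2,7,0]]'
python3 - <<'E'
from h import *
delta([.501,.371,.24],.445)
T=tool();im=imaging.camera("wrist");np.save("T1.npy",T)
c=cam("wrist",T);print(proj(c,[[.501,.371,.12],[.501,.371,.06]]))
cv2.imwrite("pics/w1.png",im[:,:,::-1])
E
```

```text
time_s: 2.15
eef_pos: [0.4917, 0.3475, 0.301]
eef_rot: [0.0, 0.975, 0.223, -0.0]
wrist_force: [1.0, -0.2, 0.1]
opening: 0.999
grasp_force: 0.0
time_s: 2.57
eef_pos: [0.5015, 0.3715, 0.2332]
eef_rot: [-0.0, 0.975, 0.222, 0.0]
wrist_force: [0.3, -1.2, 1.4]
opening: 0.995
grasp_force: 0.0
tcp [0.5015 0.3715 0.2332] head 0.4483 z [ 8.e-04  2.e-04 -1.e+00]
rows cm [-0.06  0.03 -0.68] roll 0.18843996448374115
[[315.01069271 196.97462976]
 [314.93444042 181.2533617 ]]
```

View pics/w1.png

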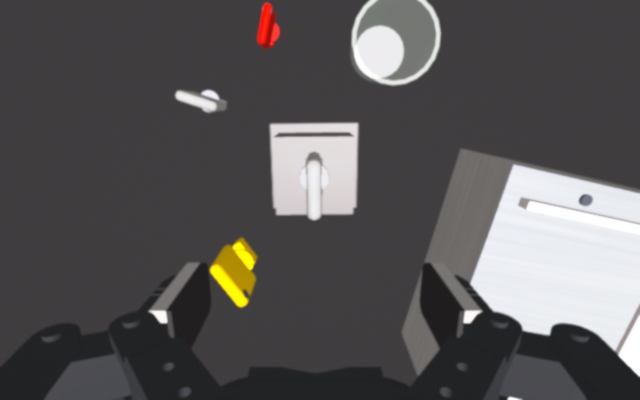

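The wrist view shows the key bow edge-on in the stand, running from about (314,157) to (314,219), vertical in the picture, so the heading is right. The beaker is at (395,40), clear of the fingers.

Run:
```python
from h import *
T=np.load("T1.npy");c=cam("wrist",T);im=cv2.imread("pics/w1.png")
print(im[145:225:3,314].tolist()); print(im[205,302:328].tolist()); print(im[145,262:366:2,0].tolist()); print(im[205,262:366:2,0].tolist())
```

```text
[[222, 221, 227], [222, 221, 226], [188, 187, 194], [108, 110, 114], [110, 113, 116], [170, 175, 179], [228, 227, 228], [241, 237, 235], [244, 241, 238], [245, 242, 240], [245, 242, 240], [245, 242, 240], [245, 241, 239], [244, 241, 239], [243, 240, 237], [242, 239, 237], [242, 239, 236], [241, 238, 235], [242, 240, 237], [241, 238, 236], [242, 240, 238], [242, 240, 239], [242, 240, 238], [241, 239, 237], [229, 229, 229], [126, 128, 132], [64, 63, 65]]
[[209, 207, 214], [208, 206, 214], [207, 205, 213], [201, 200, 207], [185, 186, 192], [178, 180, 185], [191, 194, 199], [211, 215, 218], [224, 225, 226], [232, 233, 232], [238, 238, 236], [241, 240, 238], [242, 240, 238], [241, 239, 237], [239, 237, 236], [234, 233, 233], [228, 228, 230], [217, 219, 222], [194, 197, 203], [184, 185, 192], [193, 193, 200], [205, 203, 211], [208, 207, 214], [210, 207, 215], [210, 208, 216], [209, 207, 215]]
[64, 64, 63, 68, 140, 212, 220, 221, 220, 221, 221, 221, 222, 221, 222, 222, 222, 222, 222, 222, 222, 221, 222, 222, 222, 222, 222, 222, 222, 223, 223, 223, 223, 223, 223, 222, 223, 223, 223, 223, 223, 223, 223, 224, 224, 223, 222, 197, 109, 65, 63, 64]
[65, 65, 64, 64, 64, 101, 183, 206, 208, 207, 208, 208, 208, 208, 208, 208, 209, 209, 208, 209, 209, 207, 185, 191, 224, 238, 242, 239, 228, 194, 193, 208, 210, 210, 209, 209, 210, 210, 209, 209, 210, 210, 210, 210, 210, 209, 200, 136, 68, 64, 64, 63]
```

Run:
```python
from h import *
T=np.load("T1.npy");c=cam("wrist",T)
b=onplane(c,[(314,160.5),(314,219.3),(313.6,190)],.12);print(b,np.linalg.norm(b[0]-b[1]))
s=onplane(c,[(274,205),(354.5,205)],.06);print(s,np.linalg.norm(s[0]-s[1]),s.mean(0))
s=onplane(c,[(314,135),(314,213)],.06);print(s,np.linalg.norm(s[0]-s[1]),s.mean(0))
k=(b[0]+b[1])/2;delta([k[0],k[1],.098],.445)
```

```text
[[0.52677136 0.38428036 0.12      ]
 [0.48392163 0.36367499 0.12      ]
 [0.50562383 0.37446014 0.12      ]] 0.04754661330094797
[[0.46256255 0.39662077 0.06      ]
 [0.49648497 0.32615401 0.06      ]] 0.07820674302332818 [0.47952376 0.36138739 0.06      ]
[[0.53979225 0.3906434  0.06      ]
 [0.47209549 0.35808908 0.06      ]] 0.07511747601505504 [0.50594387 0.37436624 0.06      ]
tcp [0.5022 0.3717 0.2344] head 0.448 z [ 0.0032  0.0014 -1.    ]
rows cm [ 0.34 -0.07 13.64] roll 0.17006845873883533
```

```bash
python3 -m pendant '[[0.4,0,3,0],[0.4,0,6,0],[0.4,0,9,0],[0.4,0,12,0],[0.4,0,13.6,0],[0.4,0,13.6,0],[0.4,0,13.6,0],[0.4,0,13.6,0]]'; python3 -m pendant '[[0,0,0,0],[0,0,0,0],[0,0,0,0],[0,0,0,0],[0,0,0,0],[0,0,0,0],[0,0,0,0],[0,0,0,0]]' 0; python3 -c "
from h import *
delta([.5055,.3742,.098],.445)"
```

```text
time_s: 3.28
eef_pos: [0.5069, 0.3742, 0.0991]
eef_rot: [-0.001, 0.975, 0.222, 0.003]
wrist_force: [-0.7, -0.1, 0.0]
opening: 1.0
grasp_force: 0.0
time_s: 3.95
eef_pos: [0.5048, 0.3739, 0.0959]
eef_rot: [-0.0, 0.975, 0.223, 0.0]
wrist_force: [-0.7, 1.0, 2.7]
opening: 0.109
grasp_force: 60.5
tcp [0.5048 0.3739 0.0959] head 0.449 z [ 3.e-04  3.e-04 -1.e+00]
rows cm [ 0.08  0.   -0.21] roll 0.22650844603256107
```

```bash
python3 -m pendant '[[0,0,-1,0],[0,0,-2.5,0],[0,0,-5,0],[0,0,-8,0],[0,0,-12,0],[0,0,-16,0],[0,0,-20,0],[0,0,-20.5,0],[0,0,-20.5,0]]'; python3 -c "
from h import *
delta([.561,-.147,.30],.239)"
```

```text
time_s: 4.7
eef_pos: [0.5062, 0.3744, 0.3054]
eef_rot: [-0.001, 0.975, 0.223, 0.004]
wrist_force: [0.4, -0.4, -1.5]
opening: 0.115
grasp_force: 60.1
tcp [0.5062 0.3744 0.3054] head 0.4489 z [ 0.007   0.0033 -1.    ]
rows cm [-17.7   49.35   0.41] roll 12.028957813010424
```

```bash
python3 -m pendant '[[-17.7,49.4,0,12],[-17.7,49.4,0,12],[-17.7,49.4,0,12],[-17.7,49.4,0,12],[-17.7,49.4,0,12],[-17.7,49.4,0,12],[-17.7,49.4,0,12],[-17.7,49.4,0,12],[-17.7,49.4,0,12],[-17.7,49.4,0,12],[-17.7,49.4,0,12],[-17.7,49.4,0,12]]';python3 -m pendant '[[0,0,0,0],[0,0,0,0]]'
python3 - <<'E'
from h import *
delta([.561,-.147,.30],.239)
T=tool();im=imaging.camera("wrist");np.save("T2.npy",T)
c=cam("wrist",T);print(proj(c,[[.561,-.147,.118]]))
cv2.imwrite("pics/w2.png",im[:,:,::-1])
E
```

```text
time_s: 5.7
eef_pos: [0.5556, -0.1252, 0.2981]
eef_rot: [-0.001, 0.993, 0.119, -0.002]
wrist_force: [1.3, 0.1, -1.1]
opening: 0.117
grasp_force: 60.0
time_s: 5.87
eef_pos: [0.5557, -0.1256, 0.2978]
eef_rot: [-0.001, 0.993, 0.117, -0.002]
wrist_force: [-0.1, 0.4, -2.3]
opening: 0.114
grasp_force: 60.1
tcp [ 0.5557 -0.1256  0.2978] head 0.235 z [-0.0044  0.002  -1.    ]
rows cm [ 0.02  2.21 -0.23] roll -0.23067412770998705
[[338.18188927 178.1912568 ]]
```

View pics/w2.png

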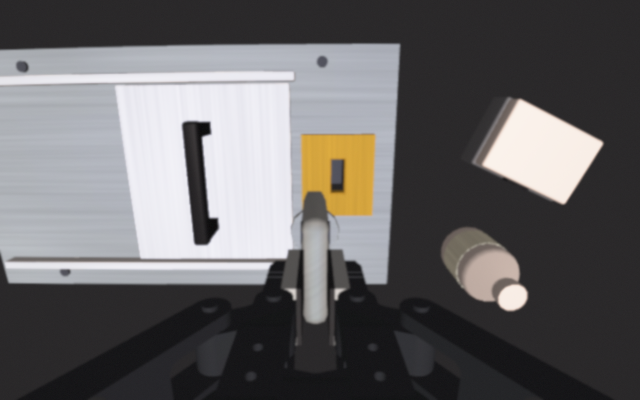

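The wrist view shows the key held upright in the fingers, its bow from about (315,197) to (315,322). The brass plate lies at (302-374,134-215) with the dark slot near (338,176), and the block edges are parallel to the picture, so the heading is right.

Run:
```python
from h import *
T=np.load("T2.npy");c=cam("wrist",T);im=cv2.imread("pics/w2.png")
hsv=cv2.cvtColor(im,cv2.COLOR_BGR2HSV)
m=((hsv[...,1]>120)&(hsv[...,2]>80)).astype(np.uint8);m[:,:280]=0;m[:,400:]=0
# column/row extents away from key
cols=[np.flatnonzero(m[r])[[0,-1]] for r in range(145,190,8)];print(np.array(cols).tolist())
rows=[np.flatnonzero(m[:,k])[[0,-1]] for k in list(range(306,372,8))];print(np.array(rows).tolist())
g=im[150:205,318:360].sum(2); g2=((g<330)).astype(np.uint8)
n,l,s,ce=cv2.connectedComponentsWithStats(g2);print(s,ce+[318,150])
print(im[150:200:2,337].sum(1).tolist(),im[165,322:356].sum(1).tolist(),im[185,322:356].sum(1).tolist())
ci=(c[0],c[1],np.array(imaging.camera_info("wrist")["tool_from_camera"]))
print(im[185:330:3,315].sum(1).tolist(),im[300,295:335].sum(1).tolist())
print(onplane(ci,[(315,225),(315,322)],-.0241))
print(ctrl.get_obs()["eef_pos"],ctrl.get_obs()["eef_rot"])
```

```text
[[302, 373], [302, 373], [302, 373], [302, 372], [302, 372], [303, 372]]
[[135, 194], [135, 191], [135, 193], [135, 212], [135, 214], [135, 214], [135, 214], [135, 214], [135, 214]]
[[   0    0   42   55 1780]
 [  13    9   14   34  448]
 [   0   42    8   13   82]] [[339.50955056 176.21292135]
 [337.71875    176.11830357]
 [320.85365854 198.90243902]]
[443, 443, 439, 439, 397, 287, 258, 256, 258, 257, 258, 257, 254, 257, 257, 255, 240, 146, 110, 119, 174, 297, 405, 430, 427] [437, 434, 439, 444, 443, 444, 441, 427, 389, 338, 286, 265, 258, 257, 257, 255, 257, 254, 247, 216, 189, 205, 285, 361, 412, 435, 444, 446, 446, 444, 439, 440, 440, 440] [429, 432, 434, 441, 436, 439, 437, 407, 336, 237, 158, 121, 118, 115, 117, 117, 114, 113, 109, 115, 155, 237, 321, 384, 421, 439, 445, 445, 444, 446, 443, 438, 436, 436]
[432, 435, 340, 229, 234, 231, 232, 231, 236, 230, 231, 297, 412, 484, 506, 525, 540, 547, 555, 558, 559, 563, 557, 558, 554, 551, 551, 556, 546, 540, 543, 538, 541, 539, 536, 546, 541, 536, 545, 544, 546, 545, 544, 537, 539, 504, 338, 127, 126] [260, 225, 198, 188, 178, 155, 116, 118, 210, 330, 409, 447, 465, 485, 499, 514, 526, 538, 543, 544, 547, 545, 543, 540, 532, 524, 515, 508, 499, 485, 448, 356, 218, 116, 119, 154, 180, 185, 195, 226]
[[ 2.31121219e-02 -2.89751484e-05 -2.41000000e-02]
 [-2.18565017e-02  2.53215847e-06 -2.41000000e-02]]
[ 0.55580363 -0.12386867  0.29819961] [-0.00134776  0.99297322  0.11831794 -0.00179832]
```

Run:
```python
from h import *
T=np.load("T2.npy");c=cam("wrist",T)
L=onplane(c,[(337.6,175.9)],.118)[0];print(L)
Tt=tool();print((Tt[:3,:3].T@(L-Tt[:3,3])*100).round(2), (T[:3,:3].T@(L-T[:3,3])*100).round(2))
# nominal vertical-tool version (attitude noise removed)
h=np.arctan2(T[1,0],T[0,0]);N=T.copy();N[:3,:3]=[[np.cos(h),np.sin(h),0],[np.sin(h),-np.cos(h),0],[0,0,-1]]
L2=onplane(cam("wrist",N),[(337.6,175.9)],.118)[0];print(L2,(N[:3,:3].T@(L2-N[:3,3])*100).round(2))
print(ctrl.get_obs()["q"],ctrl.get_obs()["time_s"])
```

```text
[ 0.56305619 -0.14588572  0.118     ]
[ 0.25  2.37 18.01] [ 0.31  2.2  17.97]
[ 0.56383688 -0.14625495  0.118     ] [ 0.31  2.2  17.98]
[-4.27917163e-01  1.13691116e-01  1.51332512e+00  4.34273219e-04
  1.51905008e+00  9.05663619e-01] 5.9167
```

```bash
python3 -m pendant '[[0.2,1.1,2,0],[0.2,2.2,4,0],[0.2,2.2,6,0],[0.2,2.2,8,0],[0.2,2.2,8.5,0],[0.2,2.2,8.5,0],[0.2,2.2,8.5,0],[0.2,2.2,8.5,0]]';python3 - <<'E'
from h import *
delta([.561,-.147,.1539],.239)
T=tool();im=imaging.camera("wrist");np.save("T3.npy",T)
cv2.imwrite("pics/w3.png",im[:,:,::-1])
o=cv2.resize(im[100:360,220:420,::-1],None,fx=2.3,fy=2.3,interpolation=cv2.INTER_CUBIC);cv2.imwrite("pics/w3c.png",o)
E
```

```text
time_s: 6.58
eef_pos: [0.565, -0.1441, 0.2171]
eef_rot: [0.001, 0.993, 0.12, 0.001]
wrist_force: [0.5, 0.8, -1.9]
opening: 0.114
grasp_force: 60.1
tcp [ 0.565  -0.1441  0.2171] head 0.2406 z [ 2.1e-03 -9.0e-04 -1.0e+00]
rows cm [-0.47  0.18  6.32] roll 0.09074881636650697
```

View pics/w3c.png

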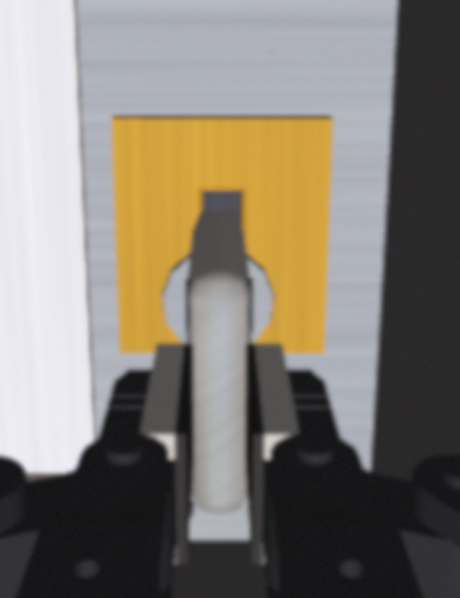

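The close view shows the slot's far end at crop (222,190), on the plate's centre line. The key's collar is centred near column 217 and the bow near 219, so a small lateral correction remains to be computed.

Run:
```python
from h import *
T=np.load("T3.npy");im=cv2.imread("pics/w3.png")
ci=(cam("wrist",T)[0],cam("wrist",T)[1],np.array(imaging.camera_info("wrist")["tool_from_camera"]))
zt=T[2,3]-.118   # plate in tool z
f=lambda p,z:(onplane(ci,np.array(p)/2.3+[220-.28,100-.28],z)*1000).round(1)
P=f([(113,118),(332,118),(325,352),(119,352)],zt);print(P.tolist(),P.mean(0),P[0]-P[3],P[1]-P[0])
print("slot far",f([(203,190),(242,190)],zt).tolist())
print("collar",f([(162,300),(273,300)],.0359-.005).tolist())
print("bow",f([(191,290),(248,290),(219,513),(219,270)],-.0241).tolist())
```

```text
[[37.3, -33.4, 99.1], [37.3, 35.7, 99.1], [-42.4, 36.3, 99.1], [-42.4, -34.1, 99.1]] [-2.55   1.125 99.1  ] [79.7  0.7  0. ] [ 0.  69.1  0. ]
slot far [[14.1, -5.1, 99.1], [14.1, 7.5, 99.1]]
collar [[1.1, -14.1, 30.9], [1.1, 13.3, 30.9]]
bow [[22.8, -5.0, -24.1], [22.8, 5.0, -24.1], [-22.2, -0.0, -24.1], [26.4, -0.1, -24.1]]
```

```bash
python3 -m pendant '[[-0.4,0.15,0,0],[-0.4,0.15,0.8,0],[-0.4,0.15,1.6,0],[-0.4,0.15,2.4,0],[-0.4,0.15,2.8,0],[-0.4,0.15,3.2,0],[-0.4,0.15,3.5,0],[-0.4,0.15,3.5,0],[-0.4,0.15,3.5,0]]';python3 -c "
from h import *
delta([.561,-.147,.1539],.239);print(ctrl.get_obs()['wrist_force'],ctrl.get_obs()['torque'])"
```

```text
time_s: 7.38
eef_pos: [0.5629, -0.1477, 0.1843]
eef_rot: [0.002, 0.993, 0.119, 0.003]
wrist_force: [-1.4, 1.6, 15.5]
opening: 0.117
grasp_force: 62.3
tcp [ 0.5629 -0.1477  0.1843] head 0.2396 z [ 0.0057 -0.0024 -1.    ]
rows cm [-0.18 -0.13  3.04] roll 0.03174238332097511
[-1.44625637  1.61516807 15.48049819] [0.45863436 0.60902116 0.02510019]
```

Contact is on the blade's -x end. I'll lift slightly, shift +x, and retry.

```bash
python3 -m pendant '[[0,0,-0.4,0],[0.15,0.05,-0.4,0],[0.15,0.05,-0.4,0],[0.15,0.05,0,0],[0.15,0.05,0.3,0],[0.15,0.05,0.3,0],[0.15,0.05,0.3,0]]';python3 -c "
from h import *
delta([.561,-.147,.1539],.239);print(ctrl.get_obs()['wrist_force'],ctrl.get_obs()['torque'])"
```

```text
time_s: 7.97
eef_pos: [0.5616, -0.1468, 0.1765]
eef_rot: [-0.001, 0.993, 0.119, -0.001]
wrist_force: [-0.1, -0.4, -1.7]
opening: 0.11
grasp_force: 60.0
tcp [ 0.5616 -0.1468  0.1765] head 0.2394 z [-1.7e-03  8.0e-04 -1.0e+00]
rows cm [-0.06  0.01  2.26] roll 0.020504996489187383
[-0.13271628 -0.38176082 -1.69344206] [-0.00837404 -0.02902179 -0.00052734]
```

```bash
python3 -m pendant '[[0,0,0.5,0],[0,0,1,0],[0,0,1.5,0],[0,0,1.8,0],[0,0,2.1,0],[0,0,2.3,0],[0,0,2.3,0],[0,0,2.3,0]]';python3 -c "
from h import *
delta([.561,-.147,.1539],.239);print(ctrl.get_obs()['wrist_force'],ctrl.get_obs()['torque'])"
```

```text
time_s: 8.63
eef_pos: [0.5622, -0.1471, 0.1546]
eef_rot: [0.0, 0.993, 0.119, 0.0]
wrist_force: [-0.2, 0.0, -1.3]
opening: 0.115
grasp_force: 60.1
tcp [ 0.5622 -0.1471  0.1546] head 0.2395 z [ 1.e-04 -1.e-04 -1.e+00]
rows cm [-0.12 -0.04  0.07] roll 0.027248354152760605
[-0.1828326   0.00851296 -1.29911374] [-0.00291034 -0.00711976 -0.00704296]
```

```bash
python3 -m pendant '[[0,0,0.1,0],[0,0,0.2,0],[0,0,0.3,0],[0,0,0.3,0]]';python3 -m pendant '[[0,0,0,0],[0,0,0,0]]'
```

```text
time_s: 8.97
eef_pos: [0.5631, -0.1473, 0.1538]
eef_rot: [0.001, 0.993, 0.12, 0.001]
wrist_force: [-2.0, 1.3, 9.0]
opening: 0.113
grasp_force: 61.4
time_s: 9.13
eef_pos: [0.563, -0.1473, 0.1538]
eef_rot: [0.001, 0.993, 0.12, 0.001]
wrist_force: [-2.9, 2.2, 9.1]
opening: 0.117
grasp_force: 61.4
```

Collar is seated at TCP z 0.1538, as expected, with an 11 N push. Now I'll turn clockwise.

```bash
python3 -m pendant '[[0,0,0,5],[0,0,0,10],[0,0,0,15],[0,-0.03,0,20],[0.01,-0.05,0,25],[0.01,-0.05,0,30],[0.02,-0.06,0,35],[0.02,-0.06,0,40],[0.03,-0.07,0,45],[0.03,-0.07,0,50]]';python3 -c "
from h import *
delta([.561,-.147,.1539],-1.26);print(ctrl.get_obs()['wrist_force'],ctrl.get_obs()['torque'])"
```

```text
time_s: 9.97
eef_pos: [0.5638, -0.1468, 0.1538]
eef_rot: [0.0, 0.95, -0.313, 0.002]
wrist_force: [-1.1, 0.6, 7.0]
opening: 0.11
grasp_force: 61.1
tcp [ 0.5638 -0.1468  0.1538] head -0.6371 z [ 0.0037 -0.0018 -1.    ]
rows cm [-0.21  0.18 -0.01] roll 35.68837255730585
[-1.05638011  0.56632624  6.99870908] [0.06267376 0.14748019 0.09899872]
```

```bash
python3 -m pendant '[[0,0,0,5],[0,0,0,10],[0,0,0,15],[0.03,-0.03,0,20],[0.03,-0.03,0,25],[0.03,-0.03,0,30],[0.03,-0.03,0,34],[0.03,-0.03,0,36],[0.03,-0.03,0,36],[0.03,-0.03,0,36]]';python3 -c "
from h import *
delta([.561,-.147,.1539],-1.26);print(ctrl.get_obs()['wrist_force'],ctrl.get_obs()['torque'])"
```

```text
time_s: 10.8
eef_pos: [0.5636, -0.1472, 0.1538]
eef_rot: [0.0, 0.808, -0.59, 0.002]
wrist_force: [-3.9, -1.1, 8.7]
opening: 0.114
grasp_force: 61.3
tcp [ 0.5636 -0.1472  0.1538] head -1.2616 z [ 0.0023 -0.0022 -1.    ]
rows cm [-0.1   0.24 -0.01] roll -0.09080890901118775
[-3.9210091  -1.08882152  8.71447781] [-0.06824406  0.65914368  0.07573664]
```

```bash
python3 -m pendant '[[0,0,0,2],[0,0,0,4],[0,0,0,4],[0,0,0,4]]';python3 -c "
from h import *
delta([.561,-.147,.1539],-1.26);print(ctrl.get_obs()['wrist_force'],ctrl.get_obs()['torque'])"
```

```text
time_s: 11.13
eef_pos: [0.5636, -0.1472, 0.1538]
eef_rot: [0.0, 0.787, -0.617, 0.002]
wrist_force: [-2.9, -0.5, 8.1]
opening: 0.114
grasp_force: 61.3
tcp [ 0.5636 -0.1472  0.1538] head -1.331 z [ 0.0022 -0.0023 -1.    ]
rows cm [-0.08  0.24 -0.01] roll -4.070785864483694
[-2.91153988 -0.47443779  8.0799763 ] [-0.07105737  0.63554377  0.15400001]
```

```bash
python3 -m pendant '[[0,0,0,2],[0,0,0,4],[0,0,0,4],[0,0,0,4]]';python3 - <<'E'
from h import *
delta([.561,-.147,.1539],-1.26);print(ctrl.get_obs()['wrist_force'],ctrl.get_obs()['torque'])
im=imaging.camera("wrist")
o=cv2.resize(im[60:360,180:460,::-1],None,fx=2,fy=2,interpolation=cv2.INTER_CUBIC);cv2.imwrite("pics/w4c.png",o)
E
```

```text
time_s: 11.47
eef_pos: [0.5635, -0.1472, 0.1538]
eef_rot: [0.0, 0.765, -0.644, 0.002]
wrist_force: [-3.9, 0.0, 8.5]
opening: 0.114
grasp_force: 63.4
tcp [ 0.5635 -0.1472  0.1538] head -1.3994 z [ 0.002  -0.0026 -1.    ]
rows cm [-0.06  0.24 -0.01] roll -7.9891080620356725
[-3.91302885  0.01295182  8.51847908] [-0.14254491  0.62202832  0.87682298]
```

View pics/w4c.png

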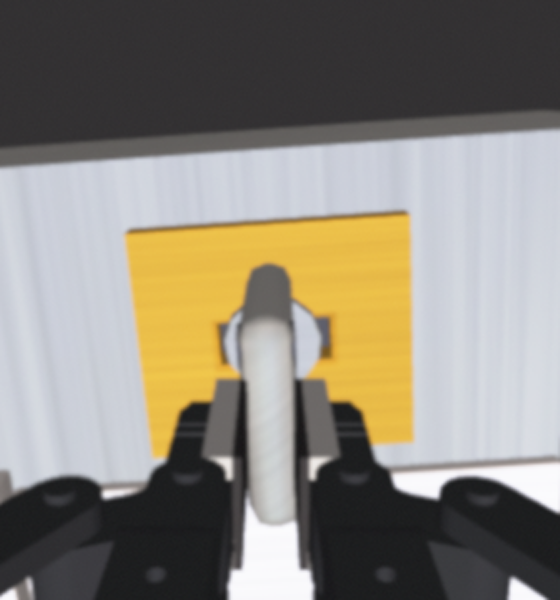

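The view shows the key turned across the slot, collar flat on the plate at crop (270,345). Torque has jumped to 0.88 N m, so it is at the stop. I'll relieve it, release and retract.

```bash
python3 -m pendant '[[0,0,0,-3],[0,0,-0.2,-4],[0,0,-0.2,-4]]' && python3 -m pendant '[[0,0,0,0],[0,0,0,0],[0,0,0,0],[0,0,0,0],[0,0,0,0],[0,0,0,0],[0,0,0,0]]' 1 && python3 -m pendant '[[0,0,-1,0],[0,0,-3,0],[0,0,-6,0],[0,0,-9,0],[0,0,-12,0],[0,0,-12,0],[0,0,-12,0]]'
python3 - <<'E'
from h import *
ey=np.array([-np.sin(.239),np.cos(.239)])
L=np.array([.562,-.147]);H=L+.125*ey;print("handle",H)
delta([*(H),.27],.239)
im=imaging.camera("wrist")
cv2.imwrite("pics/w5.png",im[:,:,::-1])
E
```

```text
time_s: 11.77
eef_pos: [0.5628, -0.1466, 0.154]
eef_rot: [0.0, 0.787, -0.617, 0.0]
wrist_force: [-1.1, -1.7, 1.1]
opening: 0.114
grasp_force: 60.4
time_s: 12.35
eef_pos: [0.5627, -0.1462, 0.1535]
eef_rot: [-0.0, 0.786, -0.618, -0.0]
wrist_force: [-0.0, -0.4, -1.0]
opening: 0.999
grasp_force: 0.0
time_s: 12.93
eef_pos: [0.564, -0.1468, 0.277]
eef_rot: [-0.001, 0.786, -0.618, 0.003]
wrist_force: [-0.1, -0.8, -0.6]
opening: 1.001
grasp_force: 0.0
handle [ 0.5324086 -0.0255531]
tcp [ 0.564  -0.1468  0.277 ] head -1.3314 z [ 0.0053 -0.0026 -1.    ]
rows cm [-12.53   0.2    0.65] roll -89.97562946345309
```

View pics/w5.png

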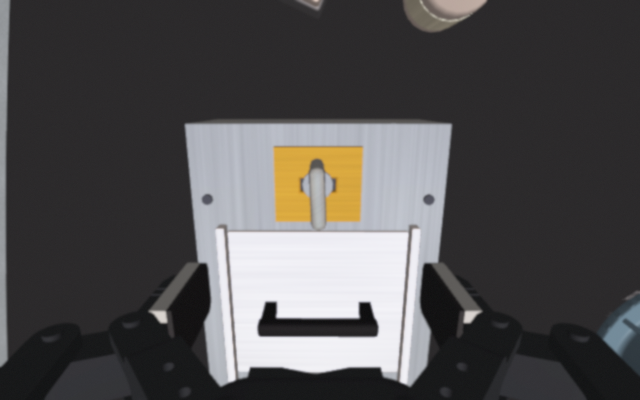

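The key stands turned in the lock at (317,190), the cover is closed and the handle bar is at (318,327). I'll move over the handle and turn to grip it across the block's y.

```bash
python3 -m pendant '[[-3,0,0,-7],[-6,0.1,0,-14],[-9,0.1,0,-21],[-12.5,0.2,0,-28],[-12.5,0.2,0,-35],[-12.5,0.2,0,-42],[-12.5,0.2,0,-49],[-12.5,0.2,0,-56],[-12.5,0.2,0,-63],[-12.5,0.2,0,-70],[-12.5,0.2,0,-77],[-12.5,0.2,0,-84]]'; python3 -m pendant '[[0,0,0,-6],[0,0,0,-6],[0,0,0,-6]]'
python3 - <<'E'
from h import *
delta([.5324,-.0256,.151],.239)
T=tool();im=imaging.camera("wrist");cv2.imwrite("pics/w6.png",im[:,:,::-1])
ci=(cam("wrist",T)[0],cam("wrist",T)[1],np.array(imaging.camera_info("wrist")["tool_from_camera"]))
g=(im.max(2)<45).astype(np.uint8);g[250:]=0
n,l,s,ce=cv2.connectedComponentsWithStats(g)
for i in range(1,n):
    if s[i,4]>150:print(s[i].tolist(),ce[i].round(1),onplane(ci,[ce[i]],T[2,3]-.158).round(4))
E
```

```text
time_s: 13.98
eef_pos: [0.5302, -0.025, 0.2719]
eef_rot: [-0.001, 0.998, 0.07, -0.002]
wrist_force: [0.2, 0.7, -0.4]
opening: 1.002
grasp_force: 0.0
time_s: 14.23
eef_pos: [0.5304, -0.0251, 0.2723]
eef_rot: [-0.0, 0.993, 0.118, -0.001]
wrist_force: [-0.3, -0.2, 0.3]
opening: 1.002
grasp_force: 0.0
tcp [ 0.5304 -0.0251  0.2723] head 0.2362 z [-2.3e-03  6.0e-04 -1.0e+00]
rows cm [ 0.2   0.11 12.13] roll -0.16063541612767548
[0, 0, 640, 250, 53786] [368.1  91.4] [[0.0793 0.0392 0.1143]]
[0, 77, 22, 60, 685] [  7.  114.3] [[ 0.0644 -0.2358  0.1143]]
[308, 122, 14, 128, 1368] [314.4 196.1] [[-0.0004 -0.0003  0.1143]]
```

```bash
python3 -m pendant '[[0,0,3,0],[0,0,6,0],[0,0,9,0],[0,0,11,0],[0,0,12,0],[0,0,12,0],[0,0,12,0]]'; python3 -m pendant '[[0,0,0,0],[0,0,0,0],[0,0,0,0],[0,0,0,0],[0,0,0,0],[0,0,0,0],[0,0,0,0]]' 0; python3 -c "
from h import *
ey=np.array([-np.sin(.239),np.cos(.239)])
T=tool();delta([*(T[:2,3]+.136*ey),T[2,3]],.239);print(ctrl.get_obs()['wrist_force'])"
```

```text
time_s: 14.87
eef_pos: [0.5313, -0.0253, 0.1539]
eef_rot: [-0.0, 0.993, 0.119, -0.0]
wrist_force: [0.0, 0.1, 0.2]
opening: 1.001
grasp_force: 0.0
time_s: 15.45
eef_pos: [0.5312, -0.0253, 0.1537]
eef_rot: [0.0, 0.993, 0.119, 0.0]
wrist_force: [0.6, 0.4, 0.6]
opening: 0.012
grasp_force: 0.0
tcp [ 0.5312 -0.0253  0.1537] head 0.2394 z [ 2.e-04 -1.e-04 -1.e+00]
rows cm [ 1.00e-02 -1.36e+01 -0.00e+00] roll 0.022275625882589998
[0.61517808 0.44362416 0.59316771]
```

The fingers shut on nothing, so I'll look.

Run:
```python
from h import *
im=imaging.camera("wrist");cv2.imwrite("pics/w7.png",im[:,:,::-1])
s=imaging.camera("side");cv2.imwrite("pics/s7.png",s[:,:,::-1])
a=cv2.resize(im,(400,250));b=cv2.resize(s[110:270,250:506],(400,250));c=cv2.resize(cv2.imread("pics/w6.png")[:,:,::-1],(400,250))
cv2.imwrite("pics/m7.png",np.vstack([np.hstack([a,b]),np.hstack([c,c*0])])[:,:,::-1])
```

```text
(no output)
```

View pics/m7.png

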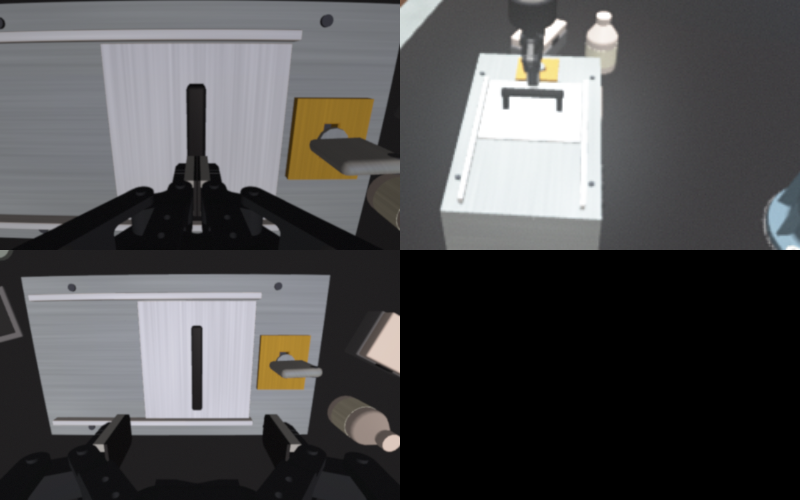

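Run:
```python
from h import *
c=cam("side");print(tool()[:3,3],ctrl.get_obs()["opening"],ctrl.get_obs()["grasp_force"])
ex=np.array([np.cos(.239),np.sin(.239),0]);H=np.array([.5324,-.0256,.154]);ey=np.array([-ex[1],ex[0],0])
f=lambda p:(np.array(p)-[250,110])*[400/256,250/160]+[400,0]
print("handle ends",f(proj(c,[H-.055*ex,H+.055*ex])),"tcp",f(proj(c,tool()[:3,3])),"tips",f(proj(c,tool()[:3,3]-[0,0,.022])),"lock",f(proj(c,[.562,-.147,.118])))
s=cv2.imread("pics/s7.png");cv2.imwrite("pics/s7c.png",cv2.resize(s[110:230,280:400],(720,720))[:600])
```

```text
[ 0.53110937 -0.02525875  0.15358714] -0.0021562864564542666 0.0
handle ends [[564.64197475  93.39396642]
 [501.21751458  90.8598492 ]] tcp [[533.45727327  92.56718588]] tips [[533.54632911 102.57888527]] lock [[537.97636176  67.59205268]]
```

View pics/s7c.png

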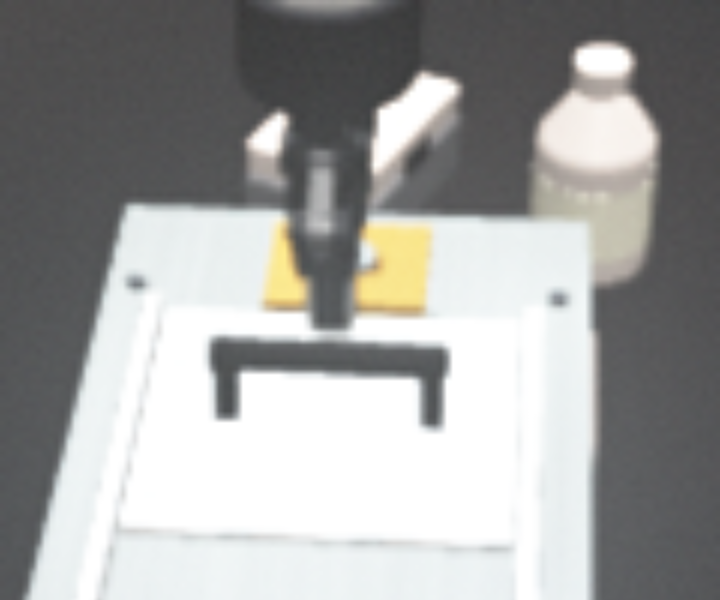

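The side crop shows the shut fingertips (332,328) just above the bar (330,355), so the pads closed over it. Let me check the real fingertip height in the wrist picture.

Run:
```python
from h import *
im=cv2.imread("pics/w7.png");i=imaging.camera_info("wrist");ci=(np.array(i["K"]),i["k1"],np.array(i["tool_from_camera"]))
for z in (-.02,0,.022): print(z,proj(ci,[[.011,0,z],[-.011,0,z],[0,0,z]]).round(0).tolist())
T=tool();print(im[225:300:3,315].sum(1).tolist());print("bar far end",onplane(ci,[(315,136)],T[2,3]-.161))
K=cam("side");print("z of tips",[(z,proj(K,[.5311,-.0253,z]).round(1).tolist()) for z in (.13,.15,.17,.18)])
cv2.imwrite("pics/w7c.png",cv2.resize(im[110:400,215:415],None,fx=2,fy=2))
```

```text
-0.02 [[315.0, 249.0], [315.0, 295.0], [315.0, 273.0]]
0 [[315.0, 233.0], [315.0, 274.0], [315.0, 254.0]]
0.022 [[315.0, 218.0], [315.0, 256.0], [315.0, 238.0]]
[92, 95, 89, 90, 89, 90, 84, 86, 73, 55, 61, 59, 57, 60, 59, 56, 57, 53, 57, 51, 52, 61, 82, 80, 84]
bar far end [[ 5.70427103e-02 -3.83761960e-05 -7.41285515e-03]]
z of tips [(0.13, [[335.5, 176.1]]), (0.15, [[335.4, 170.3]]), (0.17, [[335.4, 164.3]]), (0.18, [[335.4, 161.3]])]
```

View pics/w7c.png

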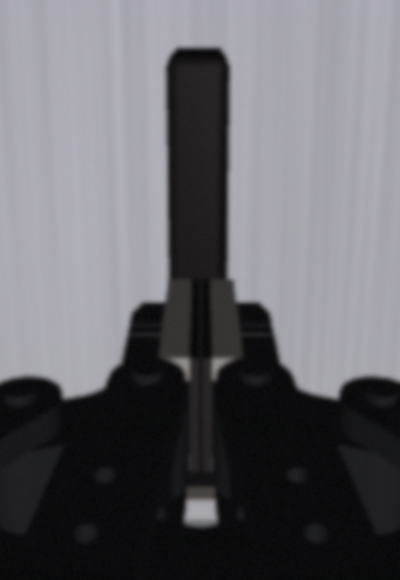

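The fingertips sit about 17 mm behind the TCP rather than ahead of it: both the wrist and side pictures put them at z of about 0.17. I'll reopen, go lower in a guarded step, and close again. I've now viewed one picture more than the limit of 10, so I'll work from numbers only from here.

```bash
python3 -m pendant '[[0,0,0,0],[0,0,0,0],[0,0,0,0],[0,0,0,0],[0,0,0,0],[0,0,0,0],[0,0,0,0]]' 1; python3 -m pendant '[[0,0,0.4,0],[0,0,0.8,0],[0,0,1.2,0],[0,0,1.6,0],[0,0,1.6,0],[0,0,1.6,0]]';  python3 -m pendant '[[0,0,0,0],[0,0,0,0],[0,0,0,0],[0,0,0,0],[0,0,0,0],[0,0,0,0],[0,0,0,0]]' 0
```

```text
time_s: 16.13
eef_pos: [0.5311, -0.0253, 0.1536]
eef_rot: [-0.0, 0.993, 0.119, -0.0]
wrist_force: [0.3, -0.1, 0.3]
opening: 0.979
grasp_force: 0.0
time_s: 16.63
eef_pos: [0.5308, -0.0252, 0.137]
eef_rot: [-0.0, 0.993, 0.119, -0.001]
wrist_force: [-0.2, 0.6, 0.2]
opening: 0.998
grasp_force: 0.0
time_s: 17.22
eef_pos: [0.5311, -0.0247, 0.1379]
eef_rot: [-0.001, 0.993, 0.119, -0.0]
wrist_force: [-2.1, 2.8, 3.6]
opening: 0.142
grasp_force: 59.0
```

The bar is gripped now (opening 0.142, 59 N). I'll slide the cover along block +y, which is tool -y.

```bash
python3 -m pendant '[[0,-0.5,0,0],[0,-1.5,0,0],[0,-3,0,0],[0,-4.5,0,0],[0,-6,0,0],[0,-7.5,0,0],[0,-9,0,0],[0,-10.5,0,0],[0,-12,0,0],[0,-13,0,0],[0,-13.5,0,0],[0,-13.5,0,0]]'; python3 -m pendant '[[0,0,0,0],[0,0,0,0]]'; python3 -c "
from h import *
T=tool();d=T[:2,3]-[.5311,-.0247];print(np.linalg.norm(d),d@[-np.sin(.239),np.cos(.239)])"
```

```text
time_s: 18.22
eef_pos: [0.4988, 0.1073, 0.1379]
eef_rot: [-0.001, 0.993, 0.12, 0.0]
wrist_force: [-1.9, 2.4, 5.5]
opening: 0.137
grasp_force: 59.5
time_s: 18.38
eef_pos: [0.499, 0.1065, 0.1379]
eef_rot: [-0.001, 0.993, 0.12, -0.0]
wrist_force: [-2.8, 1.5, 6.1]
opening: 0.132
grasp_force: 59.5
0.13503171287909704 0.13503167856452294
```

```bash
python3 -m pendant '[[0,-0.2,0,0],[0,-0.4,0,0],[0,-0.4,0,0]]'; python3 -m pendant '[[0,0,0,0],[0,0,0,0],[0,0,0,0],[0,0,0,0],[0,0,0,0],[0,0,0,0],[0,0,0,0]]' 1; python3 -m pendant '[[0,0,-1,0],[0,0,-3,0],[0,0,-6,0],[0,0,-10,0],[0,0,-13,0],[0,0,-13,0],[0,0,-13,0],[0,0,-13,0]]'
python3 - <<'E'
from h import *
T=tool();im=imaging.camera("wrist");i=imaging.camera_info("wrist");ci=(np.array(i["K"]),i["k1"],np.array(i["tool_from_camera"]));c=cam("wrist",T)
g=(im.max(2)<45).astype(np.uint8);g[250:]=0
n,l,s,ce=cv2.connectedComponentsWithStats(g)
L=np.array([.562,-.147]);ey=np.array([-np.sin(.239),np.cos(.239)])
for k in range(1,n):
    if 300<s[k,4]<4000:
        p=onplane(c,[ce[k]],.158)[0];print(s[k].tolist(),p.round(4),"cover travel",(p[:2]-L)@ey-.125)
# key bow top (z .178) in the top view: expected vs. side pixels
S=imaging.camera("side");cv2.imwrite("pics/s8.png",S[:,:,::-1])
for z in (.118,.15,.178):
    u=proj(cam("side"),[.562,-.147,z])[0].round().astype(int);print(z,u,S[u[1],u[0]-6:u[0]+7:2].sum(1).tolist())
print(ctrl.get_obs()["wrist_force"],ctrl.get_obs()["eef_pos"])
E
```

```text
time_s: 18.63
eef_pos: [0.4984, 0.1093, 0.1379]
eef_rot: [0.0, 0.993, 0.119, 0.0]
wrist_force: [-1.7, -1.7, 5.5]
opening: 0.131
grasp_force: 59.5
time_s: 19.22
eef_pos: [0.4981, 0.1098, 0.1375]
eef_rot: [-0.0, 0.993, 0.119, -0.0]
wrist_force: [1.1, -0.4, 0.0]
opening: 1.0
grasp_force: 0.0
time_s: 19.88
eef_pos: [0.4979, 0.1098, 0.2676]
eef_rot: [0.0, 0.993, 0.119, 0.0]
wrist_force: [0.9, 0.3, -0.2]
opening: 1.001
grasp_force: 0.0
[487, 117, 37, 46, 717] [ 0.5833 -0.0195  0.158 ] cover travel -0.006130428107589556
[405, 201, 106, 38, 1022] [ 0.5006 -0.0143  0.158 ] cover travel 0.018459102295093482
0.118 [338 153] [245, 609, 468, 426, 710, 565, 620]
0.15 [338 144] [223, 274, 371, 426, 492, 492, 332]
0.178 [338 136] [287, 267, 374, 716, 765, 765, 760]
[-1.83896753  0.1335164   0.30588471] [0.49726899 0.10977677 0.26624836]
```

Run:
```python
from h import *
T=tool();im=imaging.camera("wrist");c=cam("wrist",T);t=imaging.camera("top")
for r in (150,180,210):print(r,im[r,120:560:8].sum(1).tolist())
L=np.array([.562,-.147]);ey=np.array([-np.sin(.239),np.cos(.239)])
for tr in (0,.135): print(tr,proj(c,np.r_[L+(.125+tr)*ey,.161]),proj(cam("top"),np.r_[L+(.125+tr)*ey,.161]))
g=(im.max(2)<60).astype(np.uint8);n,l,s,ce=cv2.connectedComponentsWithStats(g);print([x.tolist() for x in s if x[4]>300])
hsv=cv2.cvtColor(im,cv2.COLOR_RGB2HSV);m=(hsv[...,1]>120)&(hsv[...,2]>80);m[:,:350]=0;ys,xs=np.nonzero(m);print("brass",xs.min(),xs.max(),ys.min(),ys.max())
u=np.array([312,167]);print(proj(c,[[*L,.118],[*L,.178]]))
```

```text
150 [126, 129, 129, 127, 129, 125, 126, 128, 128, 130, 285, 554, 555, 685, 720, 721, 722, 720, 724, 728, 728, 721, 717, 730, 169, 182, 723, 715, 713, 718, 709, 715, 718, 714, 720, 710, 648, 366, 349, 597, 191, 258, 366, 410, 216, 153, 156, 158, 184, 299, 128, 545, 554, 550, 554]
180 [128, 127, 125, 127, 126, 127, 128, 127, 131, 130, 129, 548, 546, 572, 727, 723, 723, 720, 727, 728, 729, 717, 717, 731, 155, 164, 722, 716, 710, 712, 713, 720, 710, 714, 718, 709, 334, 513, 160, 429, 425, 417, 411, 404, 398, 288, 152, 155, 154, 432, 249, 544, 545, 545, 546]
210 [126, 127, 129, 126, 128, 130, 126, 127, 128, 128, 131, 556, 559, 562, 723, 720, 720, 721, 728, 728, 726, 716, 714, 729, 143, 142, 722, 717, 711, 709, 717, 718, 712, 721, 716, 716, 294, 205, 164, 158, 156, 154, 154, 156, 150, 155, 154, 418, 133, 156, 558, 557, 559, 557, 557]
0 [[495.52136455 195.91742761]] [[356.41377987 191.84391871]]
0.135 [[321.22955546 195.65722197]] [[308.2400828  202.63256671]]
[[0, 0, 640, 335, 118145], [0, 0, 640, 400, 129500], [487, 115, 41, 61, 980], [412, 117, 39, 27, 411], [309, 122, 15, 135, 1656], [414, 127, 96, 100, 3498], [405, 185, 112, 55, 1510]]
brass 423 639 138 224
[[607.6051108  184.32892384]
 [668.95083383 202.01389274]]
```

The handle is at column 316, where 139 mm of travel puts it, so the cover is open. The key has not been touched since it was released and the gripper is clear of everything. Handing in.

```bash
python3 -c "
from bench import workorder
print(workorder.hand_in())"
```

```text
the job is handed in; nothing more can be done
None
```

The job is handed in, with no verdict returned: the key is home and turned to its stop, the cover is open by about 139 mm, no bystander was touched as far as I could tell, and I viewed 11 pictures where 10 were allowed.

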